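# Hold a graphite specimen home against both spring contacts

## Task

Lift the largest graphite block (the tall oblong one) out of the white specimen tray, stand it on the grey plate of the contact fixture and press it fully home into the corner, its long side flush against the far (longer) fence and its short side flush against the left (shorter) fence (far and left as the robot sees them), so that both brass spring pins are pushed in. The pins would push it back out, so finish while still holding it pressed against both fences for the reading: do not let go. Leave the other specimens and the things on the bench where they are.

Things in the scene. Friction and masses are not known exactly. Their poses are not given: they have to be found in the camera images.
- block: the specimen to measure: dark graphite block 40 (its x) x 70 (its y) x 45 mm tall (z), 0.15 to 0.3 kg, standing in the tray with z up. It is the largest of the four specimens. Origin: centre of its underside.
- fixture: contact fixture, fixed to the bench: grey plate 160 (x) x 170 (y) x 12 mm thick, with two aluminium fences 14 mm thick that stand 15 mm above the plate and meet at a right angle. Its yaw lies within 0.7 rad of the world's; 'far' is its +x, 'left' its +y. Origin: centre of the underside; plate top at z = 12 mm.
- corner (a point): the inside corner on the plate's top (12 mm above the bench), where the inner faces of the two fences meet; axes as the fixture's. The block may lie on its -x and -y side. Fully home, the block's underside centre is at x -20, y -35, z 0 mm from here with its 70 mm side along y.
- fence_far: far fence, along the fixture's y, inner face at x = 0 of the corner, reaching from the corner to y = -116 mm, 15 mm tall above the plate; the block's 70 mm side goes against it. Origin: centre of its underside.
- fence_left: left fence, along the fixture's x, inner face at y = 0 of the corner, reaching from the corner to x = -85 mm, 15 mm tall above the plate; the block's 40 mm side goes against it. Origin: centre of its underside.
- pin_far (a joint): brass spring pin (8 mm thick, axis 8 mm above the plate, 35 mm from the corner) that sticks 6 mm out of the far fence towards -x. Value in m: 0 = fully out, 0.006 = flush with the fence. It pushes back with 1.6 N when out, rising to 4 N when flush.
- pin_left (a joint): the same kind of pin in the left fence, 20 mm from the corner, sticking 6 mm out towards -y. Value in m: 0 = fully out, 0.006 = flush; 1.6 N rising to 4 N.
- tray: white specimen tray, fixed, 230 x 230 mm, rim 14 mm high, floor about 4 mm thick; holds four graphite specimens about 110 mm apart. It and the fixture may be on either side of the bench. Origin: centre of the underside.
- disc: bystander: graphite cylinder, 40 mm diameter, 40 mm tall, in the tray. Origin: centre of its underside.
- cube: bystander: graphite cube of 30 mm in the tray. Origin: centre of its underside.
- bar: bystander: graphite bar 18 x 70 (y) x 18 mm lying in the tray. Origin: centre of its underside.
- beaker: bystander: glass beaker, 70 mm wide, 90 mm tall, on the bench at the right. Origin: centre of its underside.
- stopper: bystander: cork stopper, 30 mm wide, 28 mm tall, on the bench beyond, in the middle. Origin: centre of its underside.
- jar: bystander: white plastic jar, 60 mm wide, 85 mm tall, on the bench at the left. Origin: centre of its underside.
There are look-alikes about, which are no part of the job. Leave any red look-alike of the block alone. Several things have the shape of the fixture; the one meant has the colours described above.

How it is judged:
On the way:
1. the block is lifted out of the tray, its underside more than 18 mm above the bench (height (world z) of block above 0.018 m), for 0.1 s.
At the end, for the whole second after the job is handed in: The gripper still holds the block; it stands flat on the plate (3 mm, 0.05 rad), long side parallel to the far fence (0.05 rad), within 2.5 mm of home in x and y, both pins pushed in over 4 of 6 mm, over 2 N on each fence with its pin, at rest (x of block in the frame of corner between -0.0225 and -0.0175 m and y of block in the frame of corner between -0.0375 and -0.0325 m and z of block in the frame of corner below 0.003 m and angle between block's own z axis and vertical below 0.05 rad and angle between the y axis of block and the y axis of fixture, either way round below 0.05 rad and value of joint each of pin_far, pin_left above 0.004 m and contact force between block and fence_far above 2 N and contact force between block and fence_left above 2 N and contact force between the fingers and block above 1 N and linear speed of block below 0.01 m/s); the arm keeps its last pose, push and grip.
It fails at once if another specimen or a thing on the bench is moved by more than 30 mm (distance of any of disc, cube, bar, beaker, stopper, jar from where it was at the start of the episode above 0.03 m).
It also fails if it takes over 45 s, if anything falls off the work surface, if the arm or the gripper's body presses on something with over 40 N, if the wrist force passes 120 N, or if a joint passes its speed limit or range.

## Robot

A 7-joint arm with a two-finger parallel gripper is mounted at the origin on the work surface. World frame = base frame: x ahead of the robot, y to its left, z up, the work surface at z = 0. Lengths are in m, angles in rad, forces in N, time in s.
With the tool pointing down it reaches from about 0.4 to 0.875 m from the base axis. Payload 19.3 kg.
Tool frame: the origin (TCP) lies between the finger pads; the fingertips stand 17 mm ahead of it and the grasp point (between the pads) lies 2 mm behind it (bot.finger_overhang is the distance from the TCP to the fingertips, in m); z points along the fingers, y is the line along which they close (so a half turn about z gives the same grasp; the last joint's range is limited). The gripper opens to 85 mm and grips with 20 to 120 N. Pads are 22 mm wide; open, the fingers measure 114 mm over their backs; the gripper's body (76 mm by 85 mm) begins 54 mm behind the grasp point. The pads swing forward as they close: fully open they stand 13 mm farther back than shut.
Start: joints at [1.102, 0.521, -0.036, 1.599, 0.021, 1.021, -0.113], TCP at [0.243, -0.576, 0.22] pointing down, gripper open.
Joint ranges: [-2.91, 2.91], [-0.3, 2.13], [-1.5, 1.42], [0.17, 2.43], [-1.26, 4.41], [0.16, 1.93], [-2.52, 2.52]. Speed limits (rad/s): [1.89, 1.89, 2.39, 2.39, 3.01, 3.01, 3.01].

## Interface

Orientations are given as [roll, pitch, yaw] about the fixed x, y, z axes, in that order (R = Rz(yaw) Ry(pitch) Rx(roll)).
In Python, from workcell import observe, grab_frame, bot gives the robot as it stands.
- The arm moves only by the shell command python3 -m crank 'ROWS' [FORCE]. ROWS is a JSON object of lists of equal length, an entry for each row: "linear": the shift along the world's x, y, z each as a share of 0.25 m, from -1 to 1, a list of three; "delta_rot": the turn, a rotation vector about the world's x, y, z each as a share of 30 degrees, from -1 to 1, a list of three; "fingers": the opening, from -1 (shut) to 1 (fully open). In form: {"linear": [[dx, dy, dz], ...], "delta_rot": [[rx, ry, rz], ...], "fingers": [fingers, ...]}. A call has 1 to 5 rows; each row is the pose to reach, as a shift and turn from the pose commanded when the call began; what a row does not reach only later rows make up. A row lasts 1/10 s, in which the tool goes at most 50 mm and 8.59 degrees, less where a joint would pass 70% of its speed; a pose out of reach is approached as far as the arm can. A call with a number of a shift or a turn outside -1 to 1 is refused whole. A call with a gripper value outside its range is refused whole. The fingers move at their own pace and stop on an object; FORCE is the grip in N (left out, the last holds). Time passes only in rows, so rows that repeat a pose let the fingers close. It gives the time, the measured TCP pose, the force, the opening and the grip force at its end, in the units of the state.
- observe(): the state, without advancing time (a new reading comes with each control period).
- grab_frame(name): name is "side" or "top"; returns a dict with "image" (384x512x3 uint8, red, green, blue), "mtx" (3x3 intrinsics, pixels), "xyz" and "orientation" of the camera in the world. Camera axes: x right, y down, z forward; pixel columns grow to the right and rows downward; lengths in m; the calibration is good to about 2 mm. A picture is of the moment at which its call begins. There is no depth.
- bot.job_done(): hands the job in; it is judged then, once.
The state is a dict: "clock": time; "qpos": joint angles; "qd": joint speeds; "joint_efforts": joint torques, N m; "position": TCP position; "tool_rot": TCP orientation; "force": force on the tool from outside, world axes, zero at the start; "moment": the same for the moment, N m; "grip_width": finger opening in m; "finger_force": force on a finger pad.
Only numpy, scipy, OpenCV 4.12 (cv2) and the standard library are available. Lean on these libraries where they do the work, as an engineer would, in place of code of your own. Each camera call takes 0.05 s, during which the arm holds its last target. There are 200 camera calls.

## Working session

There is one attempt and no reset: what is moved stays moved. The work goes in short steps, Python scripts to look and compute and a shell command to move; the robot and the scene stay as the last step left them, time stands still between calls to the robot, and variables do not carry over. Pictures are saved under pics/ and viewed, at most 10 in all, crops included, and the job is handed in when it is done.

```bash
mkdir -p pics; ls; python3 - <<'E'
from workcell import observe, grab_frame, bot
import cv2,pickle
o=observe(); print(o)
for n in ("side","top"):
    f=grab_frame(n); pickle.dump(f,open(f"pics/{n}0.pkl","wb")); cv2.imwrite(f"pics/{n}0.png",cv2.resize(f["image"][:,:,::-1],(768,576),interpolation=cv2.INTER_CUBIC)); print(n,f["mtx"],f["xyz"],f["orientation"])
E
```

```text
pics
{'clock': 0.0, 'qpos': array([ 1.10181014,  0.52203201, -0.03630547,  1.60002005,  0.02119815,
        1.0210947 , -0.11279571]), 'qd': array([ 9.78445013e-05,  8.37329925e-05,  1.12161758e-04,  1.31155924e-03,
       -1.59087703e-03,  2.53215956e-05,  7.16223033e-04]), 'joint_efforts': array([ 3.87241471e-04, -9.27129936e+01,  1.97998300e+00, -3.69930625e+01,
        1.77989923e-02,  8.24909192e-03, -5.30180409e-05]), 'position': array([ 0.24250069, -0.57564659,  0.21971046]), 'tool_rot': array([-3.14042716e+00,  9.32387744e-05,  3.98760793e-01]), 'force': array([-0.32627189, -1.01833116,  0.2810755 ]), 'moment': array([ 0.04924859, -0.03302886,  0.02514887]), 'finger_force': 0.0, 'grip_width': 0.08516224092755195}
side [[467.10097656   0.         256.43118238]
 [  0.         467.10097656 192.04827583]
 [  0.           0.           1.        ]] [0.42480753 0.88934493 0.95207075] [-2.36691321 -0.00340284 -3.00173956]
top [[491.87076788   0.         261.36148483]
 [  0.         491.87076788 196.08955874]
 [  0.           0.           1.        ]] [0.38976242 0.01502529 1.37378693] [-3.021735   -0.02666371 -1.5548549 ]
```

View pics/top0.png

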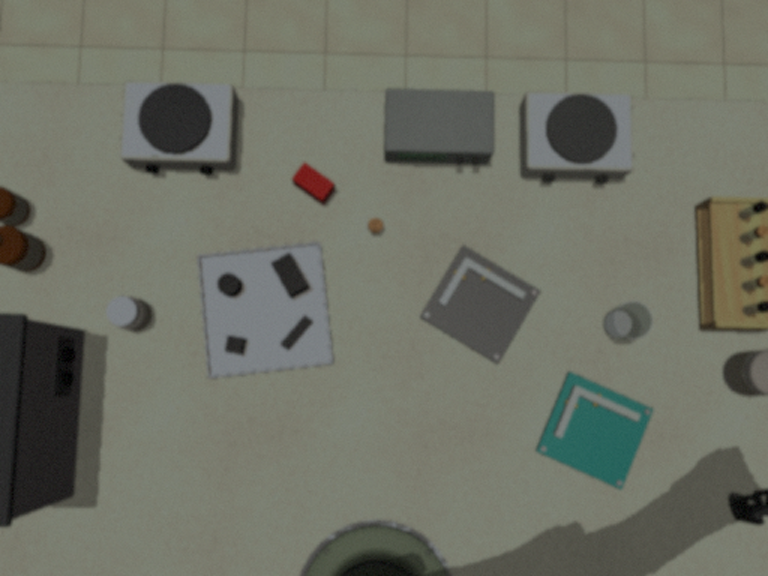

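View pics/side0.png

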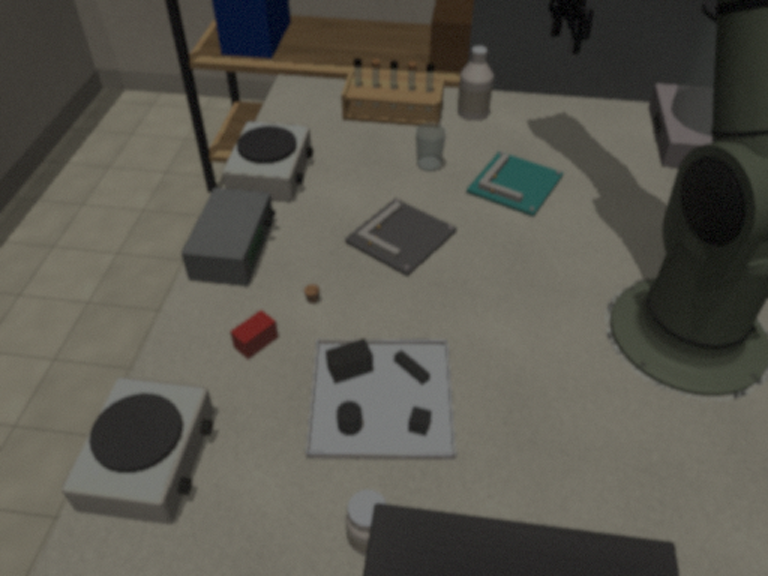

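Candidates in the top view (768-wide): the dark oblong in the tray at (290,275), which fits the block; the bar (297,333), which is thinner; the red look-alike (314,183); the disc (230,285); and the cube (236,345). For the fixture: grey at (480,305), which is the one described; teal at (595,430) is a decoy. Next I check these choices in close crops.

```bash
python3 - <<'E'
import cv2,pickle,numpy as np
R=lambda f,x,y,w,h,s: cv2.resize(cv2.convertScaleAbs(f["image"][y:y+h,x:x+w,::-1],alpha=1.5),(w*s,h*s),interpolation=cv2.INTER_CUBIC)
T=pickle.load(open("pics/top0.pkl","rb"));S=pickle.load(open("pics/side0.pkl","rb"))
def grid(im,x,y,s):
    for i in range(0,im.shape[1],10*s): cv2.putText(im,str(x+i//s),(i,8),0,.3,(0,255,255)); cv2.line(im,(i,10),(i,14),(0,255,255))
    for j in range(0,im.shape[0],10*s): cv2.putText(im,str(y+j//s),(0,j+4),0,.3,(0,255,255))
    return im
a=grid(R(T,175,160,36,45,8),175,160,8); b=grid(R(T,275,158,90,90,5),275,158,5)
c=np.zeros((450,288+450,3),np.uint8); c[:360,:288]=a;c[:,288:]=b; cv2.imwrite("pics/ctop.png",c)
a=grid(R(S,212,220,42,40,8),212,220,8); b=grid(R(S,227,130,80,55,5),227,130,5)
c=np.zeros((320,336+400,3),np.uint8); c[:320,:336]=a;c[:275,336:]=b; cv2.imwrite("pics/cside.png",c)
E
```

```text
(no output)
```

View pics/ctop.png

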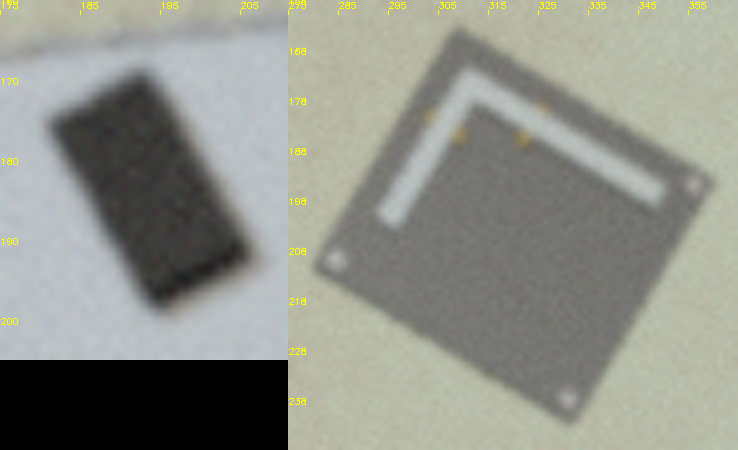

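View pics/cside.png

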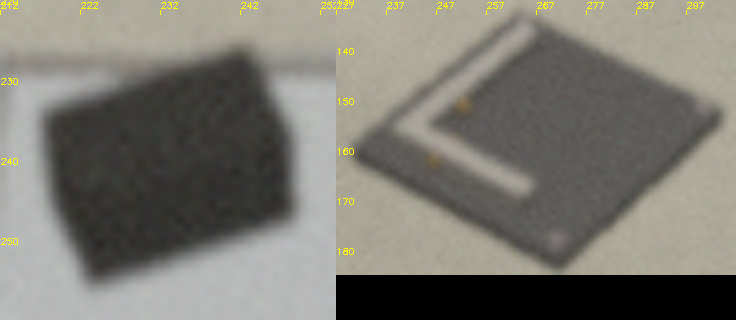

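The choice holds: in the tray, the block's silhouette is the largest and oblong (its top face in the top view has corners at about (181,175), (193,169), (206,190), (193,196) in original px). The grey fixture has the L, with its inner corner at about (313,177) and brass pins at (309,184) and (322,185). Next is a model fit in both views.

```bash
cat >vis.py <<'E'
import cv2,numpy as np,pickle
from scipy.spatial.transform import Rotation as Ro
from scipy.optimize import minimize,least_squares
def proj(f,P):
    R=Ro.from_euler("xyz",f["orientation"]).as_matrix()
    c=(np.atleast_2d(P)-f["xyz"])@R; u=c@f["mtx"].T; return u[:,:2]/u[:,2:]
def box(x0,x1,y0,y1,z0,z1): return np.array([[x,y,z] for x in(x0,x1) for y in(y0,y1) for z in(z0,z1)])
def place(p,P): # p=x,y,z,yaw
    return P@Ro.from_euler("z",p[3]).as_matrix().T+p[:3]
def hull(f,P): return cv2.convexHull(proj(f,P).astype(np.float32))[:,0]
def fill(h,roi,s=8):
    x,y,w,H=roi; m=np.zeros((H*s,w*s),np.uint8)
    cv2.fillConvexPoly(m,np.round(((h-[x,y]+.5)*s-.5)*16).astype(np.int32),255,shift=4); return m
def tri(fs,us):
    r=lambda P: np.concatenate([proj(f,P)[0]-u for f,u in zip(fs,us)])
    return least_squares(r,[.6,0,.02])
E
python3 - <<'E'
from vis import *
T=pickle.load(open("pics/top0.pkl","rb"));S=pickle.load(open("pics/side0.pkl","rb"))
rois=[(172,160,42,45),(210,218,46,44)]
obs=[]
for f,(x,y,w,h) in zip((T,S),rois):
    g=cv2.cvtColor(f["image"][y:y+h,x:x+w],7); g=cv2.resize(g,None,fx=8,fy=8,interpolation=cv2.INTER_CUBIC)
    t,m=cv2.threshold(g,0,255,cv2.THRESH_OTSU|cv2.THRESH_BINARY_INV)
    n,l,st,_=cv2.connectedComponentsWithStats(m); k=1+np.argmax(st[1:,4]); obs.append(np.uint8(l==k)*255); print(t,st[k])
B=box(-.02,.02,-.035,.035,0,.045)
def cost(p): return sum((fill(hull(f,place(p,B)),r)!=o).sum() for f,r,o in zip((T,S),rois,obs))/64
best=None
for yaw in (.5,.6):
    s=minimize(cost,[.58,.185,.005,yaw],method="Nelder-Mead",options=dict(initial_simplex=np.array([.55,.18,.005,yaw])+np.vstack([np.zeros(4),np.diag([.03,.03,.01,.15])])))
    print(s.fun,s.x)
# fixture points
t=lambda a,b:(275+(a-288)/5-.4,158+b/5-.4); sd=lambda a,b:(227+(a-336)/5-.4,130+b/5-.4)
prs={"L outer top":(t(468,68),sd(396,128)),"far end outer/tip":(t(662,186),sd(521,22)),"left tip":(t(392,226),sd(530,197)),"inner":(t(477,100),sd(430,122)),
"plate left":(t(314,268),sd(560,270)),"plate far":(t(458,28),sd(356,153)),"plate right":(t(714,180),sd(527,14)),"plate near":(t(574,425),sd(722,117))}
for k,v in prs.items():
    r=tri((T,S),v); print(k,r.x.round(4),"res px",np.abs(r.fun).max().round(2))
E
```

```text
83.0 [   74    73   203   238 26364]
77.0 [   59    64   251   235 42350]
59.03125 [0.58335594 0.16853495 0.00540211 2.11320713]
59.59375 [0.58360124 0.16872054 0.00542339 2.11334799]
L outer top [ 0.624  -0.1544  0.0263] res px 0.42
far end outer/tip [ 0.5607 -0.262   0.0292] res px 0.06
left tip [ 0.5364 -0.1133  0.0188] res px 0.09
inner [ 0.6048 -0.159   0.0296] res px 0.7
plate left [ 0.5134 -0.0712  0.0029] res px 0.15
plate far [ 0.6495 -0.1512  0.006 ] res px 0.73
plate right [ 0.5644 -0.2953  0.0098] res px 1.03
plate near [ 0.429  -0.217   0.0052] res px 0.14
```

```bash
python3 -m crank '{"linear":[[0.41,0.9,0],[0.41,0.9,0],[0.41,0.9,0],[0.41,0.9,0],[0.41,0.9,0]],"delta_rot":[[0,0,0.275],[0,0,0.275],[0,0,0.275],[0,0,0.275],[0,0,0.275]],"fingers":[1,1,1,1,1]}' 80
for i in 1 2; do :; done
python3 -m crank '{"linear":[[0.41,0.9,0],[0.41,0.9,0],[0.41,0.9,0],[0.41,0.9,0],[0.41,0.9,0]],"delta_rot":[[0,0,0],[0,0,0],[0,0,0],[0,0,0],[0,0,0]],"fingers":[1,1,1,1,1]}'
python3 -m crank '{"linear":[[0.41,0.9,0],[0.41,0.9,0],[0.41,0.9,0],[0.41,0.9,0],[0.41,0.9,0]],"delta_rot":[[0,0,0],[0,0,0],[0,0,0],[0,0,0],[0,0,0]],"fingers":[1,1,1,1,1]}'
```

```text
clock: 0.6
position: [0.3456, -0.3488, 0.2202]
tool_rot: [-3.141, 0.0, 0.543]
force: [1.6, 0.2, 0.3]
grip_width: 0.0852
finger_force: 0.0
clock: 1.1
position: [0.4481, -0.1238, 0.2203]
tool_rot: [3.142, -0.0, 0.543]
force: [1.5, -0.0, -0.2]
grip_width: 0.0853
finger_force: 0.0
clock: 1.6
position: [0.5506, 0.1013, 0.2201]
tool_rot: [-3.141, 0.0, 0.543]
force: [0.2, -0.3, 0.7]
grip_width: 0.0857
finger_force: 0.0
```

```bash
python3 -m crank '{"linear":[[0.13,0.27,0],[0.13,0.27,-0.2],[0.13,0.27,-0.4],[0.13,0.27,-0.4],[0.13,0.27,-0.4]],"delta_rot":[[0,0,0],[0,0,0],[0,0,0],[0,0,0],[0,0,0]],"fingers":[1,1,1,1,1]}'
python3 - <<'E'
from vis import *
from workcell import grab_frame,observe
fs=[grab_frame("top"),grab_frame("side")]
c=np.zeros((480,800,3),np.uint8)
for i,(f,(x,y)) in enumerate(zip(fs,((155,145),(190,180)))): c[:,i*400:i*400+400]=cv2.resize(cv2.convertScaleAbs(f["image"][y:y+96,x:x+80,::-1],alpha=1.5),(400,480),interpolation=cv2.INTER_CUBIC)
cv2.imwrite("pics/above.png",c)
E
```

```text
clock: 2.1
position: [0.5822, 0.166, 0.1201]
tool_rot: [-3.141, 0.002, 0.543]
force: [0.0, -0.2, 0.8]
grip_width: 0.0856
finger_force: 0.0
```

View pics/above.png

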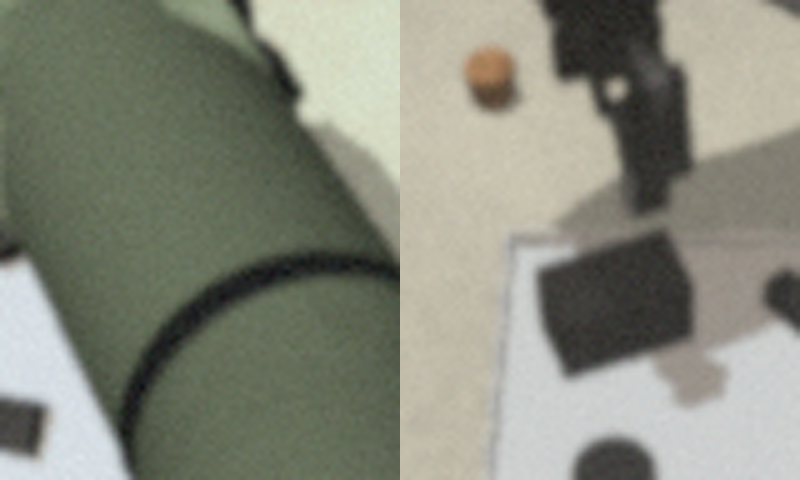

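The top view is blocked by the arm. The side view shows the block at (615,300) in the crop and the gripper above it, with the fingertip at about (645,210). I check that against the projected tips.

```bash
python3 - <<'E'
from vis import *
S=pickle.load(open("pics/side0.pkl","rb"))
a=.543-np.pi/2; d=np.array([np.cos(a),np.sin(a),0])
for s in(-1,1):
  for r in (.0428,.057):
   for z in (.103,.116): print(s,r,z,((proj(S,np.array([.5822,.166,z])+s*r*d)[0]-[190,180])*5+[400,0]).round())
p=[.5835,.1686,.0054,-1.028]
print(((hull(S,place(p,box(-.02,.02,-.035,.035,0,.045)))-[190,180])*5+[400,0]).round().tolist())
E
```

```text
-1 0.0428 0.103 [644. 261.]
-1 0.0428 0.116 [644. 244.]
-1 0.057 0.103 [656. 283.]
-1 0.057 0.116 [655. 265.]
1 0.0428 0.103 [581. 137.]
1 0.0428 0.116 [579. 119.]
1 0.057 0.103 [570. 118.]
1 0.057 0.116 [569. 100.]
[[693.0, 335.0], [564.0, 378.0], [537.0, 320.0], [532.0, 264.0], [662.0, 222.0], [692.0, 279.0]]
```

```bash
python3 -m crank '{"linear":[[0.005,0.01,-0.1],[0.005,0.01,-0.18],[0.005,0.01,-0.18]],"delta_rot":[[0,0,0],[0,0,0],[0,0,0]],"fingers":[1,1,1]}'
python3 - <<'E'
from vis import *
from workcell import grab_frame,observe
f=grab_frame("side"); o=observe(); x,y=195,175; s=7
c=cv2.resize(cv2.convertScaleAbs(f["image"][y:y+85,x:x+80,::-1],alpha=2.2),None,fx=s,fy=s,interpolation=cv2.INTER_CUBIC)
a=o["tool_rot"][2]-np.pi/2; d=np.array([np.cos(a),np.sin(a),0])
def dot(P,col): u=(proj(f,P)[0]-[x,y]+.5)*s; cv2.circle(c,tuple(u.astype(int)),3,col,-1)
for q in(-1,1):
  for z in(-.017,-.004): dot(o["position"]+q*.0428*d+[0,0,z],(0,0,255) if z<-.01 else (0,255,0))
h=(hull(f,place([.5835,.1686,.0054,-1.028],box(-.02,.02,-.035,.035,0,.045)))-[x,y]+.5)*s
cv2.polylines(c,[h.astype(int)],True,(255,255,0),1); dot(o["position"],(255,0,255))
cv2.imwrite("pics/ov.png",c)
E
```

```text
clock: 2.5
position: [0.5839, 0.1683, 0.0757]
tool_rot: [3.141, 0.0, 0.542]
force: [0.1, -0.2, 1.0]
grip_width: 0.0852
finger_force: 0.0
```

View pics/ov.png

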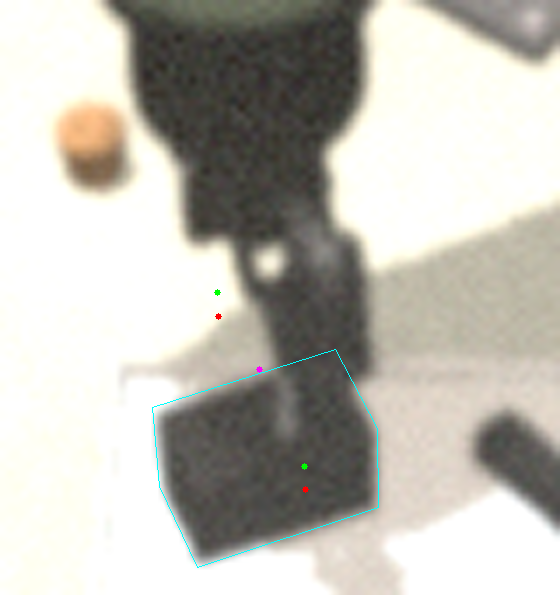

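The overlay fits the block to within about 1 px. The near fingertip at (288,440) is only a few px off the prediction, well within the grip's clearance. I descend and close.

```bash
python3 -m crank '{"linear":[[0,0,-0.08],[0,0,-0.145],[0,0,-0.145],[0,0,-0.145],[0,0,-0.145]],"delta_rot":[[0,0,0],[0,0,0],[0,0,0],[0,0,0],[0,0,0]],"fingers":[1,1,0.2,0,-0.1]}' 80
python3 -m crank '{"linear":[[0,0,0],[0,0,0],[0,0,0],[0,0,0],[0,0,0]],"delta_rot":[[0,0,0],[0,0,0],[0,0,0],[0,0,0],[0,0,0]],"fingers":[-1,-1,-1,-1,-1]}' 80
python3 - <<'E'
from vis import *
from workcell import grab_frame,observe
f=grab_frame("side"); x,y=195,175; s=7
c=cv2.resize(cv2.convertScaleAbs(f["image"][y:y+85,x:x+80,::-1],alpha=3),None,fx=s,fy=s,interpolation=cv2.INTER_CUBIC)
cv2.imwrite("pics/grip.png",c)
E
```

```text
clock: 3.05
position: [0.5844, 0.1692, 0.0401]
tool_rot: [3.141, -0.001, 0.543]
force: [-0.9, 0.8, 0.3]
grip_width: 0.044
finger_force: 0.0
clock: 3.55
position: [0.5839, 0.1691, 0.0391]
tool_rot: [-3.142, -0.0, 0.543]
force: [-0.3, -0.4, 0.3]
grip_width: -0.0
finger_force: 0.0
```

View pics/grip.png

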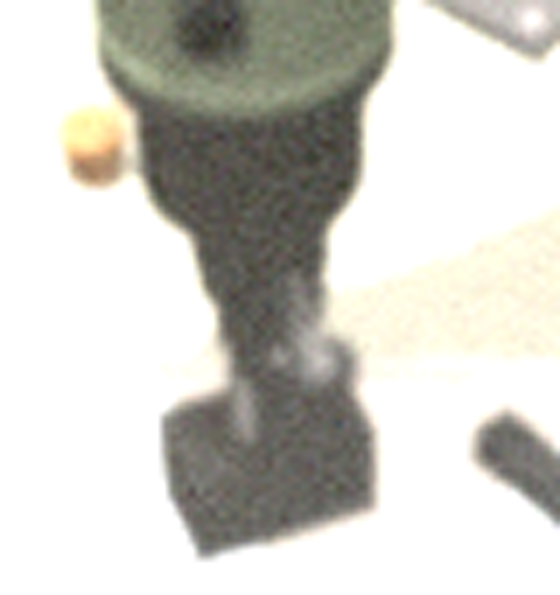

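The fingers shut on nothing: width 0, no force, tip at (240,438), which lies over the block's top face. So the tips are higher, or elsewhere, than assumed. I compute where that pixel puts them.

```bash
python3 - <<'E'
from vis import *
from workcell import grab_frame,observe
S=pickle.load(open("pics/side0.pkl","rb"))
o=observe(); print(o["position"],o["qpos"].round(3),bot.finger_overhang if 0 else "")
import workcell; print(workcell.bot.finger_overhang)
for z in(.022,.035,.05,.06,.075): print(z,((proj(S,[.584,.169,z])[0]-[195,175]+.5)*7).round())
u=(np.array([240,438])/7)+[195,175]-.5
R=Ro.from_euler("xyz",S["orientation"]).as_matrix(); d=R@np.linalg.inv(S["mtx"])@[*u,1]
for z in (.022,.035,.05): print(z,(S["xyz"]+d*(z-S["xyz"][2])/d[2]).round(4))
f=grab_frame("top"); x,y=150,140
cv2.imwrite("pics/t2.png",cv2.resize(cv2.convertScaleAbs(f["image"][y:y+90,x:x+90,::-1],alpha=2),None,fx=6,fy=6,interpolation=cv2.INTER_CUBIC))
E
```

```text
[0.58391169 0.16907591 0.03904638] [-0.192  0.741 -0.275  1.759  0.295  0.682 -1.657] 
0.017
0.022 [266. 469.]
0.035 [265. 446.]
0.05 [263. 420.]
0.06 [262. 402.]
0.075 [261. 374.]
0.022 [0.5959 0.1563 0.022 ]
0.035 [0.5935 0.1665 0.035 ]
0.05 [0.5907 0.1783 0.05  ]
```

```bash
python3 - <<'E'
from vis import *
T=pickle.load(open("pics/top0.pkl","rb"));S=pickle.load(open("pics/side0.pkl","rb"))
s=8; out=[]
for f,(x,y) in((T,(465,305)),(S,(355,0))):
    im=f["image"][y:y+50,x:x+47,::-1]; c=cv2.resize(cv2.convertScaleAbs(im,alpha=3.5),None,fx=s,fy=s,interpolation=cv2.INTER_CUBIC)
    a=.3988-np.pi/2; d=np.array([np.cos(a),np.sin(a),0]); p=np.array([.2425,-.5756,.2197])
    for q in(-1,1):
        for z,col in((-.017,(0,0,255)),(-.004,(0,255,0))):
            u=(proj(f,p+q*.0428*d+[0,0,z])[0]-[x,y]+.5)*s; cv2.circle(c,tuple(u.astype(int)),4,col,-1)
    u=(proj(f,p)[0]-[x,y]+.5)*s; cv2.circle(c,tuple(u.astype(int)),4,(255,0,255),-1)
    print(u); out.append(c)
cv2.imwrite("pics/start.png",np.hstack(out))
E
```

```text
[294.51213015 150.20724518]
[154.39562402 299.07237122]
```

View pics/start.png

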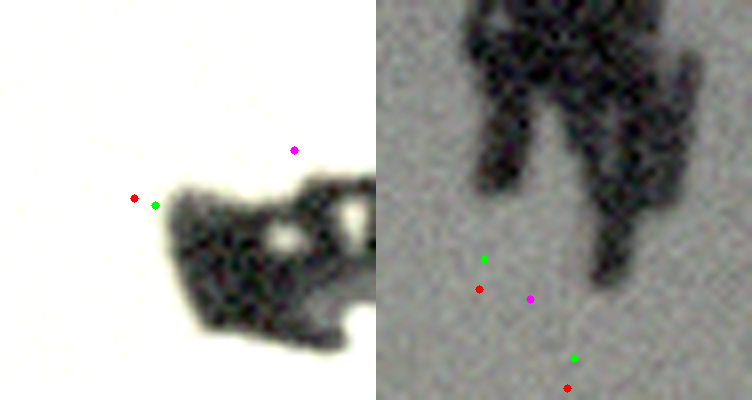

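The start view shows the same mismatch: tips at (500,190) and (608,283), against predictions of about (484,259) and (574,358). So the real tool stands about 25–30 mm higher than its reported pose implies. I measure this by touching the block's top with the shut fingers.

```bash
python3 -m crank '{"linear":[[0,0,-0.008],[0,0,-0.016],[0,0,-0.016]],"delta_rot":[[0,0,0],[0,0,0],[0,0,0]],"fingers":[-1,-1,-1]}'
python3 - <<'E'
from vis import *
T=pickle.load(open("pics/top0.pkl","rb"));S=pickle.load(open("pics/side0.pkl","rb"))
a=.3988-np.pi/2; d=np.array([np.cos(a),np.sin(a),0]); p=np.array([.2425,-.5756,.2197]); r=.05
a2=.543-np.pi/2; d2=np.array([np.cos(a2),np.sin(a2),0])
O=[(S,p-r*d,np.array([232,283])/8+[355,0]-.5),(S,p+r*d,np.array([124,190])/8+[355,0]-.5),(T,p-.057*d,np.array([172,205])/8+[465,305]-.5),
(S,np.array([.5839,.1683,.0757])-.046*d2,np.array([288,440])/7+[195,175]-.5),(S,np.array([.5839,.1691,.0391])-[0,0,.013]-.005*d2,np.array([240,438])/7+[195,175]-.5)]
def pr(q,P): # yaw err, dx,dy,dz
    return P@Ro.from_euler("z",q[0]).as_matrix().T+q[1:4]-[0,0,.004]
for mask in ([0,0,0,1],[1,0,0,1],[0,1,1,1],[1,1,1,1]):
    m=np.array(mask)
    s=least_squares(lambda q:np.concatenate([proj(f,pr(q*m,P))[0]-u for f,P,u in O]),[0,0,0,.02])
    print(mask,(s.x*m).round(4),np.sqrt((s.fun**2).mean()).round(2),s.fun.round(1))
E
```

```text
clock: 3.95
position: [0.5842, 0.1691, 0.0379]
tool_rot: [3.141, -0.001, 0.542]
force: [-17.8, -6.5, 56.2]
grip_width: 0.0002
finger_force: 27.8
[0, 0, 0, 1] [0.     0.     0.     0.0278] 2.53 [-1.6  2.3 -1.3 -0.2 -1.8  4.3  2.9 -2.5  4.1 -1.1]
[1, 0, 0, 1] [ 0.0055  0.     -0.      0.0304] 2.45 [-2.3  1.7 -2.2 -0.9 -1.8  3.2  3.2 -2.1  4.2 -0.7]
[0, 1, 1, 1] [0.     0.005  0.0047 0.0326] 2.06 [-2.8  1.5 -2.6 -1.1 -2.9  2.3  0.4 -2.4  1.7 -1.1]
[1, 1, 1, 1] [-0.0012  0.0053  0.0048  0.0321] 2.05 [-2.7  1.7 -2.5 -0.9 -2.9  2.5  0.2 -2.5  1.6 -1.2]
```

Contact at 56 N, so the tips sit about 10 mm above the reported TCP, a 27.5 mm offset. I back off, open, shift about 7 mm along the block and go down to a reported z of 0.011.

```bash
python3 -m crank '{"linear":[[0,0,0.1],[-0.024,-0.0145,0.15],[-0.024,-0.0145,0.15],[-0.024,-0.0145,0.15],[-0.024,-0.0145,0.15]],"delta_rot":[[0,0,0],[0,0,0],[0,0,0],[0,0,0],[0,0,0]],"fingers":[-1,1,1,1,1]}'
python3 -m crank '{"linear":[[0,0,0],[0,0,0],[0,0,-0.1],[0,0,-0.2],[0,0,-0.252]],"delta_rot":[[0,0,0],[0,0,0],[0,0,0],[0,0,0],[0,0,0]],"fingers":[1,1,1,1,1]}'
```

```text
clock: 4.45
position: [0.5776, 0.1653, 0.0717]
tool_rot: [-3.141, 0.001, 0.543]
force: [-0.9, 0.0, 0.6]
grip_width: 0.0579
finger_force: 0.0
clock: 4.95
position: [0.577, 0.1652, 0.0076]
tool_rot: [-3.141, 0.002, 0.543]
force: [0.0, -0.0, 0.5]
grip_width: 0.0853
finger_force: 0.0
```

```bash
python3 -m crank '{"linear":[[0,0,0.012],[0,0,0.012],[0,0,0.012],[0,0,0.012],[0,0,0.012]],"delta_rot":[[0,0,0],[0,0,0],[0,0,0],[0,0,0],[0,0,0]],"fingers":[0.5,-1,-1,-1,-1]}' 80
python3 -m crank '{"linear":[[0,0,0],[0,0,0],[0,0,0]],"delta_rot":[[0,0,0],[0,0,0],[0,0,0]],"fingers":[-1,-1,-1]}'
```

```text
clock: 5.45
position: [0.5787, 0.1656, 0.0141]
tool_rot: [3.141, -0.002, 0.543]
force: [-2.5, -1.3, 11.1]
grip_width: 0.0387
finger_force: 81.7
clock: 5.75
position: [0.5787, 0.1656, 0.0141]
tool_rot: [3.141, -0.002, 0.543]
force: [-2.3, -0.3, 11.3]
grip_width: 0.0385
finger_force: 81.7
```

```bash
python3 -m crank '{"linear":[[0,0,0.1],[0,0,0.25],[0,0,0.36],[-0.05,-0.2,0.36],[-0.05,-0.4,0.36]],"delta_rot":[[0,0,0],[0,0,0],[0,0,0],[0,0,0.25],[0,0,0.45]],"fingers":[-1,-1,-1,-1,-1]}'
python3 -m crank '{"linear":[[0,-0.2,0],[-0.03,-0.4,0],[-0.062,-0.6,0],[-0.062,-0.8,0],[-0.062,-1,0]],"delta_rot":[[0,0,0.25],[0,0,0.5],[0,0,0.5],[0,0,0.5],[0,0,0.5]],"fingers":[-1,-1,-1,-1,-1]}'
```

```text
clock: 6.25
position: [0.5648, 0.0673, 0.1041]
tool_rot: [3.14, -0.002, 0.787]
force: [1.3, -1.9, -3.7]
grip_width: 0.039
finger_force: 81.5
clock: 6.75
position: [0.5495, -0.1843, 0.1034]
tool_rot: [3.141, 0.0, 1.04]
force: [2.1, -0.1, -3.9]
grip_width: 0.0384
finger_force: 81.5
```

```bash
python3 -m crank '{"linear":[[0.005,-0.016,-0.12],[0.005,-0.016,-0.22],[0.005,-0.016,-0.254],[0.005,-0.016,-0.254],[0.005,-0.016,-0.254]],"delta_rot":[[0,0,0],[0,0,0],[0,0,0],[0,0,0],[0,0,0]],"fingers":[-1,-1,-1,-1,-1]}'
python3 - <<'E'
from vis import *
from workcell import grab_frame,observe
o=observe(); f=grab_frame("side"); g=grab_frame("top"); x,y=222,105; s=7
c=cv2.resize(cv2.convertScaleAbs(f["image"][y:y+84,x:x+85,::-1],alpha=2.2),None,fx=s,fy=s,interpolation=cv2.INTER_CUBIC)
yaw=o["tool_rot"][2]-1.571; p=o["position"]; ya=np.array([-np.sin(yaw),np.cos(yaw)])
P=[*(p[:2]+.0056*ya),p[2]-.0096,yaw]; print(P)
def pl(h,col): cv2.polylines(c,[((h-[x,y]+.5)*s).astype(int)],True,col,1)
pl(hull(f,place(P,box(-.02,.02,-.035,.035,0,.045))),(255,255,0))
C=[.605,-.159,.012,-.53]
L=np.array([[0,0],[0,-.116],[.014,-.116],[.014,.014],[-.085,.014],[-.085,0]])
pl(proj(f,place(C,np.c_[L,np.full(6,.015)])),(0,0,255))
cv2.imwrite("pics/fix.png",c)
E
```

```text
clock: 7.25
position: [0.5518, -0.1856, 0.0402]
tool_rot: [3.141, -0.0, 1.041]
force: [0.6, 0.5, -2.2]
grip_width: 0.0383
finger_force: 81.3
[np.float64(0.5546731498591126), np.float64(-0.1807536424058141), np.float64(0.03060009589684143), np.float64(-0.5301235705881284)]
```

View pics/fix.png

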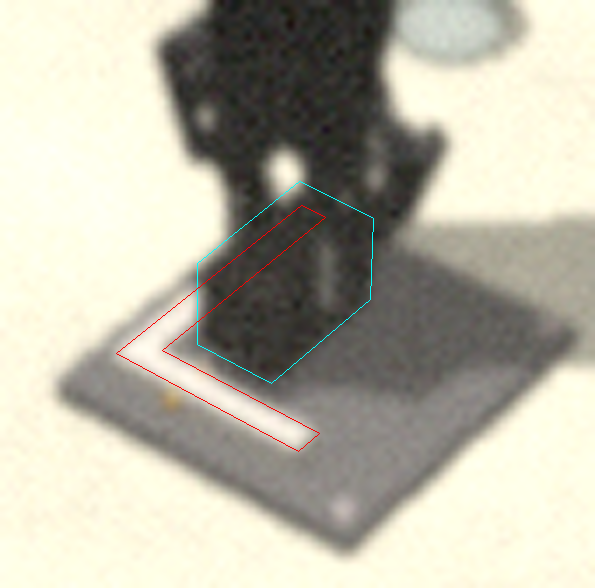

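The overlays agree within about 1 px: the fence outline lies on the real fence and the block outline's bottom corner (271,383) matches the seen (272,378). The block stands about 12 mm and 9 mm from home. I lower it to the plate.

```bash
python3 -m crank '{"linear":[[0,0,-0.04],[0,0,-0.06],[0,0,-0.068],[0,0,-0.074],[0,0,-0.074]],"delta_rot":[[0,0,0],[0,0,0],[0,0,0],[0,0,0],[0,0,0]],"fingers":[-1,-1,-1,-1,-1]}' 100
```

```text
clock: 7.85
position: [0.5509, -0.186, 0.0222]
tool_rot: [3.142, 0.001, 1.04]
force: [-15.5, 2.5, 40.3]
grip_width: 0.038
finger_force: 111.3
```

```bash
python3 -m crank '{"linear":[[0,0,0.0025],[0.01,0.001,0.003],[0.02,0.002,0.003],[0.03,0.003,0.003],[0.04,0.0045,0.003]],"delta_rot":[[0,0,0],[0,0,0],[0,0,0],[0,0,0],[0,0,0]],"fingers":[-1,-1,-1,-1,-1]}'
python3 -m crank '{"linear":[[0,0,0],[0,0,0]],"delta_rot":[[0,0,0],[0,0,0]],"fingers":[-1,-1]}'
```

```text
clock: 8.35
position: [0.555, -0.1863, 0.0223]
tool_rot: [-3.133, 0.008, 1.039]
force: [-29.7, -2.9, 39.4]
grip_width: 0.0379
finger_force: 111.3
clock: 8.55
position: [0.558, -0.1862, 0.0222]
tool_rot: [-3.138, 0.005, 1.039]
force: [-29.1, -1.4, 42.0]
grip_width: 0.0383
finger_force: 111.8
```

```bash
python3 -m crank '{"linear":[[0,0,0.004],[0,0,0.004],[0,0,0.004],[0,0,0.004]],"delta_rot":[[0,0,0],[0,0,0],[0,0,0],[0,0,0]],"fingers":[-1,-1,-1,-1]}'
```

```text
clock: 8.95
position: [0.5606, -0.1853, 0.0223]
tool_rot: [-3.141, 0.001, 1.04]
force: [-7.0, -2.9, 8.8]
grip_width: 0.038
finger_force: 107.2
```

```bash
python3 -m crank '{"linear":[[0.006,0.0015,0],[0.012,0.003,0],[0.017,0.0045,0],[0.022,0.006,0],[0.022,0.006,0]],"delta_rot":[[0,0,0],[0,0,0],[0,0,0],[0,0,0],[0,0,0]],"fingers":[-1,-1,-1,-1,-1]}'
python3 - <<'E'
import numpy as np
from workcell import observe
o=observe();c,s=np.cos(.53),-np.sin(.53);R=np.array([[c,-s],[s,c]])
print("F in fixture",R.T@o["force"][:2],"to home mm",1e3*R.T@(np.array([.5672,-.1838])-o["position"][:2]))
E
```

```text
clock: 9.45
position: [0.5634, -0.185, 0.0223]
tool_rot: [-3.137, 0.005, 1.039]
force: [-24.8, -6.3, 26.0]
grip_width: 0.0379
finger_force: 109.8
F in fixture [-18.17968451 -17.95432991] to home mm [2.64778465 2.95561317]
```

```bash
python3 -m crank '{"linear":[[0,0,0.002],[0,0,0.002],[0.005,0.001,0.002],[0.01,0.002,0.002],[0.01,0.002,0.002]],"delta_rot":[[0,0,0],[0,0,0],[0,0,0],[0,0,0],[0,0,0]],"fingers":[-1,-1,-1,-1,-1]}'
cat > st.py <<'E'
import numpy as np
from workcell import observe
o=observe();c,s=np.cos(.53),-np.sin(.53);R=np.array([[c,-s],[s,c]])
print("F in fixture",R.T@o["force"][:2],"to home mm",1e3*R.T@(np.array([.5672,-.1838])-o["position"][:2]))
E
python3 st.py
```

```text
clock: 9.95
position: [0.5663, -0.1842, 0.0224]
tool_rot: [-3.137, 0.004, 1.039]
force: [-20.1, -5.7, 15.8]
grip_width: 0.0377
finger_force: 108.5
F in fixture [-14.42786804 -15.11050038] to home mm [0.5928014  0.79155709]
```

Moving freely with friction; I continue in small pushes until the motion stops against the fences.

```bash
python3 -m crank '{"linear":[[0,0,0.001],[0.005,0.001,0.001],[0.008,0.002,0.001],[0.008,0.002,0.001],[0.008,0.002,0.001]],"delta_rot":[[0,0,0],[0,0,0],[0,0,0],[0,0,0],[0,0,0]],"fingers":[-1,-1,-1,-1,-1]}'
python3 st.py
python3 -m crank '{"linear":[[0,0,0],[0,0,0],[0,0,0],[0,0,0]],"delta_rot":[[0,0,0],[0,0,0],[0,0,0],[0,0,0]],"fingers":[-1,-1,-1,-1]}'
python3 st.py
```

```text
clock: 10.45
position: [0.5673, -0.1839, 0.0224]
tool_rot: [-3.136, 0.006, 1.039]
force: [-23.8, -6.7, 17.5]
grip_width: 0.0384
finger_force: 108.8
F in fixture [-17.09673495 -17.81063857] to home mm [-0.14588904  0.08806895]
clock: 10.85
position: [0.5673, -0.184, 0.0225]
tool_rot: [-3.136, 0.006, 1.039]
force: [-23.9, -6.3, 17.7]
grip_width: 0.0382
finger_force: 108.8
F in fixture [-17.47124736 -17.52157642] to home mm [-0.19105587  0.11950037]
```

```bash
python3 -m crank '{"linear":[[0.0025,-0.0015,0.0005],[0.005,-0.003,0.001],[0.005,-0.003,0.001],[0.005,-0.003,0.001]],"delta_rot":[[0,0,0],[0,0,0],[0,0,0],[0,0,0]],"fingers":[-1,-1,-1,-1]}'
python3 st.py
python3 -m crank '{"linear":[[0.0015,0.0025,0.0005],[0.003,0.005,0.001],[0.003,0.005,0.001],[0.003,0.005,0.001]],"delta_rot":[[0,0,0],[0,0,0],[0,0,0],[0,0,0]],"fingers":[-1,-1,-1,-1]}'
python3 st.py
```

```text
clock: 11.25
position: [0.5677, -0.1842, 0.0225]
tool_rot: [-3.134, 0.006, 1.04]
force: [-28.7, -3.8, 19.8]
grip_width: 0.0383
finger_force: 108.7
F in fixture [-22.82683709 -17.76376985] to home mm [-0.67550412  0.07958715]
clock: 11.65
position: [0.5678, -0.1842, 0.0226]
tool_rot: [-3.134, 0.008, 1.039]
force: [-31.0, -9.6, 18.7]
grip_width: 0.038
finger_force: 108.5
F in fixture [-21.88762408 -23.99606979] to home mm [-0.68309381  0.01408773]
```

```bash
python3 -m crank '{"linear":[[0.0025,-0.0015,0.0005],[0.005,-0.003,0.001],[0.005,-0.003,0.001],[0.005,-0.003,0.001]],"delta_rot":[[0,0,0],[0,0,0],[0,0,0],[0,0,0]],"fingers":[-1,-1,-1,-1]}'
python3 st.py
python3 - <<'E'
from vis import *
from workcell import grab_frame,observe
o=observe(); f=grab_frame("side"); x,y=222,105; s=7
c=cv2.resize(cv2.convertScaleAbs(f["image"][y:y+84,x:x+85,::-1],alpha=2.2),None,fx=s,fy=s,interpolation=cv2.INTER_CUBIC)
def pl(h,col): cv2.polylines(c,[((h-[x,y]+.5)*s).astype(int)],True,col,1)
pl(hull(f,place([.570,-.179,.012,-.53],box(-.02,.02,-.035,.035,0,.045))),(255,255,0))
cv2.imwrite("pics/end.png",c)
E
```

```text
clock: 12.05
position: [0.568, -0.1843, 0.0225]
tool_rot: [-3.132, 0.008, 1.039]
force: [-36.8, -5.5, 22.4]
grip_width: 0.0382
finger_force: 109.2
F in fixture [-28.99222437 -23.39243821] to home mm [-0.90382516  0.02586902]
```

View pics/end.png

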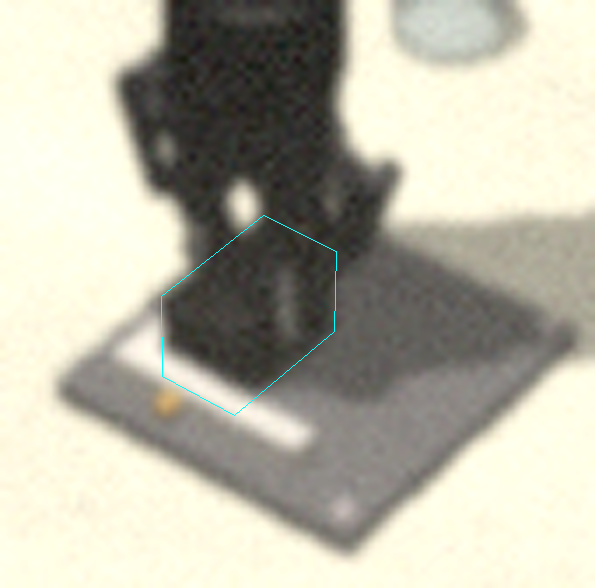

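The picture shows the block seated in the corner, its outline on the predicted home pose and its lower side hidden behind the left fence; the left pin's tail at (168,402) sticks out. The last pushes raised the force (29 N on x, 23 N on y) almost without motion, so both fences are loaded. I hand it in.

```bash
python3 -c "
from workcell import bot,observe
print(observe()['qd'].round(4)); print(bot.job_done())"
```

```text
[ 0.0002 -0.0008  0.0011 -0.0006 -0.0004 -0.0004 -0.0017]
the job is handed in; nothing more can be done
None
```

The job is handed in with the block still gripped and pressed into the fixture corner, about 29 N toward the far fence and 23 N toward the left (part of each is plate friction); full seating and both pins are inferred from force, position and the last picture, as no verdict came back.

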